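Find the guide roller with bearing play and take it up

TASK

One of the two blue guide rollers has bearing play: rock the rollers side to side along its base plate, first towards the red dot and then away from it, as far as they will go each way without forcing them, to feel which one it is. Then press the steel axle cap of the loose roller straight down its shaft until it is fully home on the roller, and let go. Leave the cap of the sound roller as it is, and leave the things lying around the work where they are.

Things in the scene. Friction and masses are not known exactly. Their poses are not given: they have to be found in the camera images.
- mount_k: One of two identical roller mounts: grey steel base plate, 80 x 150 x 10 mm, screwed down (it never moves). Origin at the centre of its underside, on the worktop; z up, y along the plate's 150 mm length; the red dot (18 mm) lies at y = +60 mm. A vertical plain shaft (12 mm) rises from the plate's centre and carries the roller and, above it, the axle cap.
- roller_k (a joint): Lean of this roller, rad: 0 upright, positive with its top towards the red dot (mount +y), negative away from it. It pivots at its foot, 18 mm above the worktop. With play it tips under 2 N at the grip point to firm stops at +0.10 and -0.10 and stays there; a sound one feels rigid: 8 N leans it under 0.02, and it springs back. With its cap home a loose roller is held upright.
- roller_k_grip (a point): Point on the axis of this mount's roller, 65 mm above the worktop when upright. The roller is a blue plastic cylinder with two thin black bands, 46 mm in diameter, 70 mm tall, standing from 18 to 88 mm above the worktop; it may be pinched across its diameter from above (a firm pinch must tilt along with the lean, as flat pads resist it) or pushed from the side.
- cap_k (a joint): How far this mount's axle cap (a capped, toothed push nut; its tapered sleeve centres the roller) has been pressed down the shaft, m: it starts at about 0.002 to 0.005, and at 0.012 its flange sits flat on the roller and it goes no further. It takes about 10 N to push it down, and it stays where it is left.
- cap_k_top (a point): Centre of the top of this mount's steel axle cap: a dome of 26 mm diameter with a flat top of about 22 mm, 13 mm tall, on a 40 mm flange 3 mm thick. This point is 16 mm above the flange's underside: 104 mm above the worktop when the cap is home, about 111 to 114 mm at the start.
- mount_m: One of two identical roller mounts: grey steel base plate, 80 x 150 x 10 mm, screwed down (it never moves). Origin at the centre of its underside, on the worktop; z up, y along the plate's 150 mm length; the red dot (18 mm) lies at y = +60 mm. A vertical plain shaft (12 mm) rises from the plate's centre and carries the roller and, above it, the axle cap.
- roller_m (a joint): Lean of this roller, rad: 0 upright, positive with its top towards the red dot (mount +y), negative away from it. It pivots at its foot, 18 mm above the worktop. With play it tips under 2 N at the grip point to firm stops at +0.10 and -0.10 and stays there; a sound one feels rigid: 8 N leans it under 0.02, and it springs back. With its cap home a loose roller is held upright.
- roller_m_grip (a point): Point on the axis of this mount's roller, 65 mm above the worktop when upright. The roller is a blue plastic cylinder with two thin black bands, 46 mm in diameter, 70 mm tall, standing from 18 to 88 mm above the worktop; it may be pinched across its diameter from above (a firm pinch must tilt along with the lean, as flat pads resist it) or pushed from the side.
- cap_m (a joint): How far this mount's axle cap (a capped, toothed push nut; its tapered sleeve centres the roller) has been pressed down the shaft, m: it starts at about 0.002 to 0.005, and at 0.012 its flange sits flat on the roller and it goes no further. It takes about 10 N to push it down, and it stays where it is left.
- cap_m_top (a point): Centre of the top of this mount's steel axle cap: a dome of 26 mm diameter with a flat top of about 22 mm, 13 mm tall, on a 40 mm flange 3 mm thick. This point is 16 mm above the flange's underside: 104 mm above the worktop when the cap is home, about 111 to 114 mm at the start.
- glue_stick: Bystander: upright red and white glue stick, 30 mm diameter, 95 mm tall; origin at the centre of its foot.
- spool: Bystander: spool of orange cord, 62 mm diameter, 32 mm tall; origin at the centre of its underside.
- black_tape: Bystander: roll of black tape lying flat, 58 mm diameter, 19 mm tall; origin at the centre of its underside.
Things that resemble listed ones, but are neither listed nor needed, are in the scene too. Leave any yellow look-alike of the mount_m alone.

How it is judged:
By the outcome, as a careful person would: the job done as asked, in the order asked, and still so for the second after the job is handed in, with the robot touching nothing.
It also fails if it takes over 48 s, if anything falls off the work surface, if the arm or the gripper's body presses on something with over 40 N, if the wrist force passes 120 N, or if a joint passes its speed limit or range.

ROBOT

A 7-joint arm with a two-finger parallel gripper is mounted at the origin on a cart in front of the work surface, level with it; the furniture and walls round the work are solid. World frame = base frame: x ahead of the robot, y to its left, z up, the work surface at z = 0. Lengths are in mm, angles in rad, forces in N, time in s.
With the tool pointing down it reaches from about 400 to 875 mm from the base axis. Payload 4.4 kg.
Tool frame: the origin (TCP) lies between the finger pads; the fingertips stand ctrl.tcp_to_tips ahead of it and the grasp point (between the pads) lies 8 mm behind it (ctrl.tcp_to_tips is the distance from the TCP to the fingertips, in mm); z points along the fingers, y is the direction in which the jaws open and shut (so a half turn about z gives the same grasp; the last joint's range is limited). The gripper opens to 85 mm and grips with 20 to 120 N. Pads are 22 mm wide; open, the fingers measure 114 mm over their backs; the gripper's body (76 mm by 85 mm) begins 54 mm behind the grasp point. The pads swing forward as they close: fully open they stand 13 mm farther back than shut.
Start: joints at [1.193, 0.628, 0.038, 1.517, -0.027, 0.996, -0.02], TCP at [199.429, -618.664, 242.313] pointing down, gripper open.
Joint ranges: [-3.06, 3.06], [-0.37, 2.12], [-1.25, 1.32], [0.18, 2.47], [-1.1, 4.24], [0.23, 1.98], [-2.94, 2.94]. Speed limits (rad/s): [2.57, 2.57, 3.14, 3.14, 3.14, 3.14, 3.14].

INTERFACE

Orientations are given as [roll, pitch, yaw] about the fixed x, y, z axes, in that order (R = Rz(yaw) Ry(pitch) Rx(roll)).
In Python, from cell import ctrl gives the robot as it stands.
- The arm moves only by the tool send_rows, never from a script. Its argument "rows" is a list of rows, each an object of numbers: "x", "y", "z": the shift along the world's x, y, z in cm; "roll": the turn about the world's z in degrees; "claw": the closure, from 0 (fully open) to 1 (shut). A call has 1 to 5 rows; each row is the pose to reach, as a shift and turn from the pose commanded when the call began; what a row does not reach only later rows make up. A row lasts 1/12 s, in which the tool goes at most 41.7 mm and 7.16 degrees, less where a joint would pass 70% of its speed; a pose out of reach is approached as far as the arm can. A call with a gripper value outside its range is refused whole. The fingers move at their own pace and stop on an object; the grip force is fixed at half the most. Time passes only in rows, so rows that repeat a pose let the fingers close. It gives the time, the measured TCP pose, the force and the opening at its end, in the units of the state.
- ctrl.read_state(): the state, without advancing time (a new reading comes with each control period).
- ctrl.get_image(name): name is "scene" or "top" or "wrist"; returns (picture, depth): 384x512x3 uint8, blue, green, red; 384x512 float32, mm along the optical axis (not along the pixel's ray), 0 where there is no reading.
- ctrl.get_calibration(name): a dict with "intrinsics" (3x3 intrinsics, pixels), "T" (4x4, takes a point from camera to world coordinates). Camera axes: x right, y down, z forward; pixel columns grow to the right and rows downward; lengths in mm; the calibration is good to about 2 mm. A picture is of the moment at which its call begins: read the wrist's pose just before it. get_calibration takes no time and is no camera call; for the wrist camera it gives the pose at the moment of the call.
- ctrl.finish_job(): hands the job in, once; it reports no verdict.
Trained networks look in the newest picture that a camera, given by its name, has taken for a name from the list of things; names that differ only in an ending like _2 or _b are one class to them, and where a whole thing is asked for, a point or a joint stands for the part that bears it (a point fixed in the world has none). Each returns a list of dicts, best first, with "confidence" (0 to 1); they miss things now and then, are a little off and sometimes report something else, mostly with a low value. They report only what shows in the picture. A call takes as long as a camera call. They do not tell look-alikes from the thing itself.
- ctrl.recognise(camera, query): "uv" ([column, row] in pixels, amid what is visible of it).
- ctrl.regions_of(camera, query): "region" (384x512 bool, what is visible of it) and "uv" ([column, row] in pixels, amid what is visible of it).
- ctrl.place_of(camera, query): "uv" ([column, row] in pixels: a listed point, or the origin of a listed thing).
The state is a dict: "clock": time; "qpos": joint angles; "qd": joint speeds; "tau": joint torques, N m; "eef_pos": TCP position; "tool_rot": TCP orientation; "force": force on the tool from outside, world axes, zero at the start; "torque": the same for the moment, N m; "width": finger opening in mm.
Only numpy, scipy, OpenCV 4.12 (cv2) and the standard library are available. Lean on these libraries where they do the work, as an engineer would, in place of code of your own. Each camera call takes 0.05 s, during which the arm holds its last target. There are 200 camera calls.

## Working session

There is one attempt and no reset: what is moved stays moved. The work goes in short steps, Python scripts to look and compute and a tool call to move; the robot and the scene stay as the last step left them, time stands still between calls to the robot, and variables do not carry over. Pictures are saved under pics/ and viewed, on a budget of 10 in all, crops included, one or two more only if the job needs it, and the job is handed in when it is done.

Besides the shell and the picture viewer there is one more tool, called as a command line: name --argument value ..., lists and objects as JSON in quotes. send_rows: Moves the arm, as the interface text tells. Its arguments: {"type":"object","properties":{"rows":{"type":"array"}},"required":["rows"]}

```bash
mkdir -p pics; ls; cat > h.py <<'E'
from cell import ctrl
import cv2, numpy as np
def world(cam,uv,depth,K=None,T=None):
    c=ctrl.get_calibration(cam);K=np.array(c["intrinsics"]);T=np.array(c["T"])
    u,v=uv;p=np.linalg.inv(K)@[u,v,1]*depth
    return (T@np.r_[p,1])[:3]
def at_z(cam,uv,z):
    c=ctrl.get_calibration(cam);K=np.array(c["intrinsics"]);T=np.array(c["T"])
    d=T[:3,:3]@(np.linalg.inv(K)@[uv[0],uv[1],1]);o=T[:3,3]
    return o+d*(z-o[2])/d[2]
E
python3 - <<'E'
from h import *
s=ctrl.read_state();print(s["clock"],s["eef_pos"],s["tool_rot"],s["width"],ctrl.tcp_to_tips)
a,d=ctrl.get_image("scene");b,d2=ctrl.get_image("top")
for cam,dd in(("scene",d),("top",d2)):
    c=ctrl.get_calibration(cam);print(cam,np.round(np.array(c["T"])[:3],3).tolist())
    for q,z in (("mount_k",0),("cap_k_top",112),("roller_k_grip",65),("glue_stick",0),("spool",0),("black_tape",0)):
        for r in ctrl.place_of(cam,q)[:4]:
            u,v=r["uv"];print(q,round(r["confidence"],2),np.round(r["uv"]),np.round(at_z(cam,r["uv"],z)),np.round(world(cam,r["uv"],dd[int(v),int(u)])))
cv2.imwrite("pics/s.png",a);cv2.imwrite("pics/t.png",b)
E
```

```text
pics
0.0 [ 199.2212949  -618.06733576  241.37989232] [-3.13966624e+00  6.04047040e-05  3.11810708e-01] 84.9380948278231 11.0
scene [[-0.796, -0.267, 0.543, 14.679], [-0.605, 0.377, -0.701, 647.702], [-0.017, -0.887, -0.461, 534.835]]
mount_k 0.75 [284. 191.] [ 561. -192.    0.] [ 544. -165.   17.]
mount_k 0.68 [173. 263.] [575. 228.   0.] [557. 242.  17.]
mount_k 0.62 [243. 318.] [351. 261.   0.] [329. 286.  35.]
mount_k 0.5 [205. 209.] [680.  19.   0.] [677.  22.   3.]
cap_k_top 0.66 [165. 218.] [583. 225. 112.] [582. 226. 113.]
roller_k_grip 0.93 [168. 236.] [585. 223.  65.] [559. 243.  86.]
glue_stick 0.58 [241. 216.] [577.  -9.   0.] [562.   9.  14.]
glue_stick 0.44 [273. 236.] [456.  16.   0.] [448.  27.   9.]
spool 0.96 [275. 235.] [455.   8.   0.] [444.  24.  13.]
black_tape 0.57 [204. 208.] [684.  18.   0.] [677.  24.   6.]
top [[-0.013, -0.994, 0.11, 406.48], [-1.0, 0.014, 0.009, 12.004], [-0.01, -0.11, -0.994, 1129.201]]
mount_k 0.96 [323. 183.] [ 551. -180.    0.] [ 540. -165.   87.]
mount_k 0.79 [158. 261.] [346. 268.   0.] [351. 248.  86.]
mount_k 0.67 [171. 177.] [573. 236.   0.] [559. 216.  99.]
cap_k_top 0.5 [166. 170.] [574. 225. 112.] [574. 225. 112.]
roller_k_grip 0.57 [169. 172.] [579. 228.  65.] [571. 217. 114.]
roller_k_grip 0.55 [253. 135.] [672.   9.  65.] [689.   9.  -0.]
glue_stick 0.65 [256. 174.] [578.   3.   0.] [564.   3.  97.]
black_tape 0.71 [254. 132.] [695.   7.   0.] [694.   7.   3.]
```

View pics/s.png

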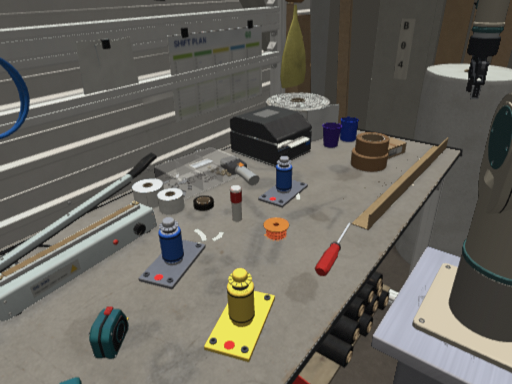

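View pics/t.png

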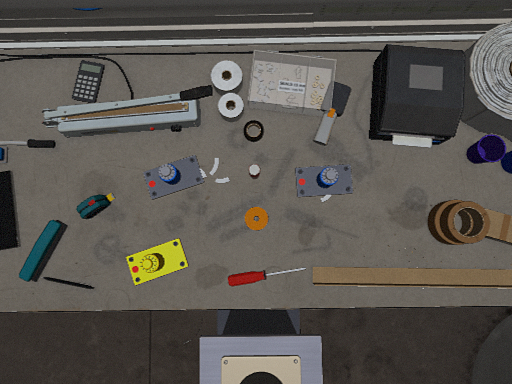

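Scene: the blue mounts are at about (168,173) and (327,178) in the top picture, with their red dots on the left (+y) side. The yellow look-alike is at (152,263). Next I measure axes and yaws.

```bash
python3 - <<'E'
from h import *
im,d=ctrl.get_image("top")
c=ctrl.get_calibration("top");K=np.array(c["intrinsics"]);T=np.array(c["T"])
v,u=np.mgrid[:384,:512];P=np.stack([(u-K[0,2])/K[0,0]*d,(v-K[1,2])/K[1,1]*d,d,np.ones_like(d)],-1)@T.T
P=P[...,:3];hsv=cv2.cvtColor(im,cv2.COLOR_BGR2HSV)
red=((hsv[...,0]<8)|(hsv[...,0]>172))&(hsv[...,1]>150)&(hsv[...,2]>90)
for n,(x,y) in dict(A=(574,225),B=(548,-170)).items():
    near=np.hypot(P[...,0]-x,P[...,1]-y)<110
    m=near&(P[...,2]>101)&(np.hypot(P[...,0]-x,P[...,1]-y)<40);cap=(P[m].max(0)+P[m].min(0))/2
    m2=near&(np.abs(P[...,2]-10)<5)
    # rays intersect plate plane
    r=near&red&(P[...,2]<30);uv=[u[r].mean(),v[r].mean()];dot=at_z("top",uv,10)
    rect=cv2.minAreaRect(P[m2][:,:2].astype(np.float32))
    print(n,"cap",cap.round(1),P[m].mean(0).round(1),P[m][:,2].max().round(1),m.sum(),"dot",dot.round(1),r.sum(),"plate",rect)
    q=dot-cap;print(" dot-cap dist",np.hypot(*q[:2]).round(1),"yaw",np.degrees(np.arctan2(-q[0],q[1])).round(1))
for q in("glue_stick","spool"):
    pass
E
```

```text
A cap [573.9 227.6 109.9] [572.7 226.6 109.1] 118.7 132 dot [555.3 285.8  10. ] 32 plate ((576.718017578125, 231.39804077148438), (201.24986267089844, 205.8329315185547), 68.12345123291016)
 dot-cap dist 61.2 yaw 17.7
B cap [ 557.8 -178.9  109.7] [ 557.3 -178.7  108.8] 118.4 153 dot [ 555. -120.   10.] 31 plate ((547.1669921875, -174.28439331054688), (203.5262908935547, 200.9500274658203), 21.452917098999023)
 dot-cap dist 59.1 yaw 2.7
```

send_rows --rows '[{"x": 2.5, "y": 3.1, "roll": -4}, {"x": 5, "y": 6.2, "roll": -8}, {"x": 7.5, "y": 9.3, "roll": -12}, {"x": 10, "y": 12.4, "roll": -15}, {"x": 12.5, "y": 15.5, "roll": -15}]'

```text
$.rows[0]: bad value
```

send_rows --rows '[{"x": 2.5, "y": 3.1}, {"x": 5, "y": 6.2}, {"x": 7.5, "y": 9.3}, {"x": 10, "y": 12.4}, {"x": 12.5, "y": 15.5}]'

```text
$.rows[0]: bad value
```

send_rows --rows '[{"x": 2.5, "y": 3.1}, {"x": 5, "y": 6.2}, {"x": 7.5, "y": 9.3}, {"x": 10, "y": 12.4}, {"x": 10, "y": 12.4}]'

```text
$.rows[0]: bad value
```

send_rows --rows '[{"x": 2.5, "y": 3.1, "z": 0, "roll": -4, "claw": 0}, {"x": 5, "y": 6.2, "z": 0, "roll": -8, "claw": 0}, {"x": 7.5, "y": 9.3, "z": 0, "roll": -12, "claw": 0}, {"x": 10, "y": 12.4, "z": 0, "roll": -15, "claw": 0.1}, {"x": 12.5, "y": 15.5, "z": 0, "roll": -15, "claw": 0.2}]'

```text
clock: 1.17
eef_pos: [325.4, -462.1, 242.4]
tool_rot: [3.141, -0.0, 0.047]
force: [1.1, -1.0, -0.1]
width: 68.5
```

send_rows --rows '[{"x": 2.5, "y": 3.1, "z": 0, "roll": 0, "claw": 0.2}, {"x": 5, "y": 6.2, "z": 0, "roll": 0, "claw": 0.2}, {"x": 7.5, "y": 9.3, "z": 0, "roll": 0, "claw": 0.2}, {"x": 10, "y": 12.4, "z": 0, "roll": 0, "claw": 0.2}, {"x": 12.5, "y": 15.5, "z": 0, "roll": 0, "claw": 0.2}]'

```text
clock: 1.58
eef_pos: [450.5, -307.0, 242.6]
tool_rot: [3.141, -0.001, 0.05]
force: [0.6, -0.0, 0.3]
width: 68.0
```

send_rows --rows '[{"x": 2.5, "y": 3.1, "z": 0, "roll": 0, "claw": 0.2}, {"x": 5, "y": 6.2, "z": 0, "roll": 0, "claw": 0.2}, {"x": 7.5, "y": 9.3, "z": 0, "roll": 0, "claw": 0.2}, {"x": 10.6, "y": 12.7, "z": 0, "roll": 0, "claw": 0.2}, {"x": 10.6, "y": 12.7, "z": 0, "roll": 0, "claw": 0.2}]'

```text
clock: 2.0
eef_pos: [561.4, -172.4, 242.4]
tool_rot: [-3.137, -0.005, 0.062]
force: [1.0, 0.3, -0.4]
width: 68.6
```

```bash
python3 - <<'E'
from h import *
s=ctrl.read_state();print(s["clock"],np.round(s["eef_pos"],1),np.round(s["tool_rot"],3),s["width"],np.round(s["force"],1))
im,d=ctrl.get_image("wrist");cv2.imwrite("pics/w1.png",im)
print(np.round(ctrl.get_calibration("wrist")["T"],2).tolist())
for q,z in(("cap_k_top",112),("mount_k",0),("roller_k_grip",65)):
    for r in ctrl.place_of("wrist",q)[:2]:print(q,r["confidence"],np.round(r["uv"]),at_z("wrist",r["uv"],z).round(1))
E
```

```text
2.0 [ 561.4 -172.4  242.4] [-3.137 -0.005  0.062] 68.57722027569572 [ 1.   0.3 -0.4]
[[0.06, -0.95, -0.29, 634.92], [-1.0, -0.06, -0.01, -170.55], [-0.0, 0.3, -0.96, 374.34], [0.0, 0.0, 0.0, 1.0]]
mount_k 0.75 [253. 163.] [ 550.5 -185.9    0. ]
```

View pics/w1.png

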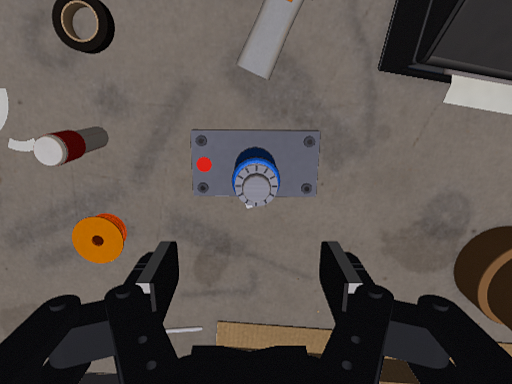

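The wrist view shows B: cap at (257,187), red dot at (204,164), plate nearly square to the tool. I'll measure it by depth.

```bash
cat >> h.py <<'E'
def mount(x,y,zc=112,cam="wrist"):
    c=ctrl.get_calibration(cam)
    s=ctrl.read_state();im,d=ctrl.get_image(cam)
    K=np.array(c["intrinsics"]);T=np.array(c["T"])
    v,u=np.mgrid[:384,:512];P=(np.stack([(u-K[0,2])/K[0,0]*d,(v-K[1,2])/K[1,1]*d,d,np.ones_like(d)],-1)@T.T)[...,:3]
    rr=np.hypot(P[...,0]-x,P[...,1]-y)
    m=(rr<40)&(P[...,2]>zc-5)&(P[...,2]<zc+8)
    cc,rad=cv2.minEnclosingCircle(P[m][:,:2].astype(np.float32))
    hsv=cv2.cvtColor(im,cv2.COLOR_BGR2HSV)
    red=((hsv[...,0]<8)|(hsv[...,0]>172))&(hsv[...,1]>150)&(rr<100)&(P[...,2]<25)
    dot=P[red].mean(0)
    m2=(np.abs(P[...,2]-10)<4)&(rr<100)&(d>0)
    n,l,st,_=cv2.connectedComponentsWithStats(m2.astype(np.uint8));k=1+np.argmax(st[1:,4])
    rect=cv2.minAreaRect(P[l==k][:,:2].astype(np.float32))
    print("tcp",np.round(s["eef_pos"],1),"yaw",np.degrees(s["tool_rot"][2]).round(2))
    print("cap",np.round(cc,1),"r",round(rad,1),"top z",np.median(P[m][:,2]).round(1),"mean",P[m].mean(0).round(1),"dot",dot.round(1),"rect",rect)
    q=dot[:2]-cc;print("dist",np.hypot(*q),"yaw",np.degrees(np.arctan2(-q[0],q[1])))
    return im,d,P
E
python3 -c "
from h import *
mount(557.5,-179)"
```

```text
tcp [ 554.5 -182.9  242.2] yaw 2.8
cap [ 559.3 -177.6] r 12.7 top z 113.7 mean [ 560.1 -177.5  113.3] dot [ 555.2 -117.6   11. ] rect ((558.9698486328125, -177.43505859375), (79.94794464111328, 150.15594482421875), 3.311335802078247)
dist 60.11927945406266 yaw 3.900350109363504
```

send_rows --rows '[{"x": 0.45, "y": 0.5, "z": -3, "roll": 0.6, "claw": 0.2}, {"x": 0.45, "y": 0.5, "z": -6, "roll": 0.6, "claw": 0.2}, {"x": 0.45, "y": 0.5, "z": -9, "roll": 0.6, "claw": 0.2}, {"x": 0.45, "y": 0.5, "z": -11, "roll": 0.6, "claw": 0.2}, {"x": 0.45, "y": 0.5, "z": -11, "roll": 0.6, "claw": 0.2}]'

```text
clock: 2.67
eef_pos: [555.7, -177.9, 128.5]
tool_rot: [-3.14, 0.008, 0.057]
force: [0.1, 0.2, 0.8]
width: 68.4
```

```bash
python3 - <<'E'
from h import *
im,d=ctrl.get_image("wrist")
s=ctrl.read_state();print(s["clock"],np.round(s["eef_pos"],1),np.degrees(s["tool_rot"][2]),np.round(s["force"],1))
cv2.imwrite("pics/w2.png",im)
E
```

```text
2.7167 [ 557.4 -178.2  130.7] 3.2831547498314806 [ 0.4 -1.   0.7]
```

View pics/w2.png

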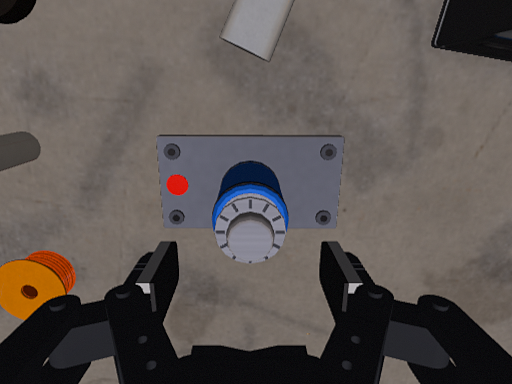

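The cap at (250,236) is centred between the jaws, which show at columns 178 and 320. I descend so the fingers straddle the roller.

send_rows --rows '[{"x": 0.2, "y": 0.05, "z": -2, "roll": 0.2, "claw": 0.2}, {"x": 0.2, "y": 0.05, "z": -4, "roll": 0.2, "claw": 0.2}, {"x": 0.2, "y": 0.05, "z": -6, "roll": 0.2, "claw": 0.2}, {"x": 0.2, "y": 0.05, "z": -7, "roll": 0.2, "claw": 0.2}, {"x": 0.2, "y": 0.05, "z": -7, "roll": 0.2, "claw": 0.2}]'

```text
clock: 3.13
eef_pos: [561.1, -177.0, 61.8]
tool_rot: [-3.141, 0.002, 0.063]
force: [0.1, 0.6, -0.3]
width: 68.3
```

send_rows --rows '[{"x": 0, "y": 0.25, "z": 0, "roll": 0, "claw": 0.2}, {"x": 0, "y": 0.5, "z": 0, "roll": 0, "claw": 0.2}, {"x": 0, "y": 0.7, "z": 0, "roll": 0, "claw": 0.2}, {"x": 0, "y": 0.8, "z": 0, "roll": 0, "claw": 0.2}, {"x": 0, "y": 0.8, "z": 0, "roll": 0, "claw": 0.2}]'

```text
clock: 3.55
eef_pos: [563.0, -170.2, 63.8]
tool_rot: [3.138, -0.003, 0.063]
force: [0.0, -5.0, 2.9]
width: 68.5
```

send_rows --rows '[{"x": 0, "y": 0, "z": 0, "roll": 0, "claw": 0.2}, {"x": 0, "y": 0, "z": 0, "roll": 0, "claw": 0.2}]'

```text
clock: 3.72
eef_pos: [563.0, -170.2, 63.6]
tool_rot: [3.139, -0.003, 0.063]
force: [-0.1, -5.2, 5.2]
width: 68.1
```

send_rows --rows '[{"x": 0, "y": 0.05, "z": 0, "roll": 0, "claw": 0.2}, {"x": 0, "y": 0.1, "z": 0, "roll": 0, "claw": 0.2}, {"x": 0, "y": 0.1, "z": 0, "roll": 0, "claw": 0.2}]'

```text
clock: 3.97
eef_pos: [563.0, -169.9, 63.6]
tool_rot: [3.138, -0.003, 0.062]
force: [0.5, -6.5, 4.6]
width: 68.3
```

send_rows --rows '[{"x": 0, "y": 0.05, "z": 0, "roll": 0, "claw": 0.2}, {"x": 0, "y": 0.1, "z": 0, "roll": 0, "claw": 0.2}, {"x": 0, "y": 0.1, "z": 0, "roll": 0, "claw": 0.2}]'

```text
clock: 4.22
eef_pos: [563.0, -169.7, 63.6]
tool_rot: [3.137, -0.003, 0.062]
force: [-0.7, -8.0, 4.2]
width: 68.1
```

```bash
python3 - <<'E'
from h import *
im,d=ctrl.get_image("wrist")
im2,d=ctrl.get_image("scene")
cv2.imwrite("pics/w3.png",np.hstack([im[100:384,:],cv2.resize(im2[130:224,230:350],(363,284))])[:, :800])
E
```

```text
(no output)
```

View pics/w3.png

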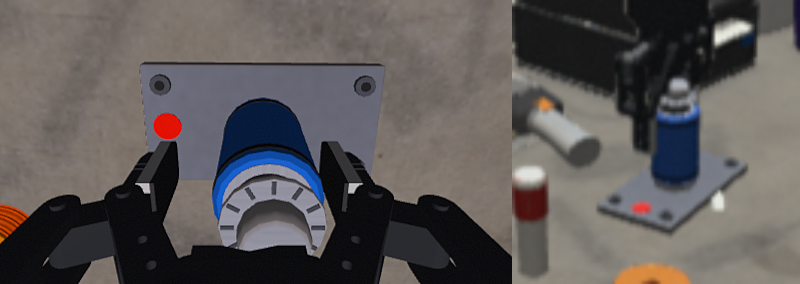

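```bash
python3 - <<'E'
from h import *
print(ctrl.read_state()["force"],ctrl.read_state()["clock"])
im,d,P=mount(559,-177.5)
for lo,hi in((20,50),(50,80),(84,90),(97,102),(108,120)):
    m=(np.hypot(P[...,0]-559,P[...,1]+177.5)<32)&(P[...,2]>lo)&(P[...,2]<hi)
    hsv=cv2.cvtColor(im,cv2.COLOR_BGR2HSV)
    if lo<90:m&=(hsv[...,1]>120)
    if m.sum():print(lo,m.sum(),P[m].mean(0).round(1),np.percentile(P[m],[2,98],axis=0).round(1).tolist())
mount(559,-177.5,cam="top")
E
```

```text
[-0.38114632 -8.05882416  4.84697516] 4.3167
tcp [ 563.  -169.7   63.7] yaw 3.55
cap [ 562.8 -191.1] r 26.5 top z 112.8 mean [ 569.1 -188.9  112.4] dot [ 555.3 -117.8   10.9] rect ((558.7630615234375, -177.40643310546875), (80.4694595336914, 150.0167236328125), 3.0926153659820557)
dist 73.69482489199743 yaw 5.83019480409741
20 1121 [ 578.  -174.8   38.3] [[568.3, -195.3, 24.6], [581.6, -156.6, 49.5]]
50 2207 [ 577.6 -174.9   66. ] [[566.6, -196.4, 50.8], [581.5, -156.4, 78.8]]
84 2164 [ 572.7 -174.4   87.4] [[554.2, -197.9, 84.5], [581.2, -155.3, 89.2]]
97 3524 [ 567.7 -178.5  100.8] [[550.4, -204.3, 97.7], [578.0, -159.2, 101.9]]
108 2574 [ 567.5 -179.1  112.5] [[560.3, -203.0, 108.3], [577.5, -165.9, 115.6]]
tcp [ 563.1 -169.8   63.7] yaw 3.55
cap [0. 0.] r 0.0 top z nan mean [nan nan nan] dot [ 554.1 -119.7   11.2] rect ((555.71484375, -152.88853454589844), (78.5633773803711, 95.78362274169922), 2.970703363418579)
dist 566.8871987459083 yaw -102.18790183419587
  return _methods._mean(a, axis=axis, dtype=dtype,
  ret = ret.dtype.type(ret / rcount)
h.py:26: RuntimeWarning: Mean of empty slice.
  print("cap",np.round(cc,1),"r",round(rad,1),"top z",np.median(P[m][:,2]).round(1),"mean",P[m].mean(0).round(1),"dot",dot.round(1),"rect",rect)
  ret = um.true_divide(
```

```bash
python3 - <<'E'
from h import *
c=ctrl.get_calibration("wrist");s=ctrl.read_state()
im,d=ctrl.get_image("wrist");K=np.array(c["intrinsics"]);T=np.array(c["T"])
v,u=np.mgrid[:384,:512];P=(np.stack([(u-K[0,2])/K[0,0]*d,(v-K[1,2])/K[1,1]*d,d,np.ones_like(d)],-1)@T.T)[...,:3]
Q=P-s["eef_pos"];dark=im.max(2)<60
print(d[:,:].min())
for v0 in range(245,384,12):
    print(v0,[(int(x),)+tuple(Q[v0,x].round().astype(int).tolist()) for x in range(318,372,8) if d[v0,x]>0])
E
```

```text
0.0
245 [(318, -16, -46, -53), (326, 13, -33, 5), (334, 13, -37, 5), (342, -15, -61, -53), (350, -14, -66, -53), (358, -14, -72, -54), (366, -14, -77, -53)]
257 [(318, -24, -47, -53), (326, 9, -33, 8), (334, 14, -34, 17), (342, 14, -37, 16), (350, 10, -43, 9), (358, -22, -73, -52), (366, -22, -78, -53)]
269 [(318, -33, -48, -53), (326, 4, -33, 10), (334, 11, -33, 21), (342, 13, -34, 25), (350, 13, -38, 25), (358, 10, -44, 18), (366, -31, -80, -53)]
281 [(318, 7, -26, 24), (326, -2, -34, 10), (334, 6, -33, 22), (342, 13, -32, 32), (350, 13, -35, 33), (358, 14, -37, 34), (366, 10, -44, 27)]
293 [(318, 2, -27, 25), (326, -7, -34, 12), (334, 2, -33, 25), (342, 9, -33, 34), (350, 9, -35, 35), (358, 14, -35, 42), (366, 15, -37, 43)]
305 [(318, 6, -23, 38), (326, -68, -60, -63), (334, -2, -33, 26), (342, 4, -33, 34), (350, 14, -30, 49), (358, 14, -33, 48), (366, 14, -35, 48)]
317 [(318, 0, -24, 37), (326, -79, -62, -64), (334, -7, -34, 27), (342, 18, -24, 59), (350, 18, -26, 59), (358, 19, -28, 60), (366, 14, -33, 54)]
329 [(318, -4, -24, 39), (326, -90, -63, -63), (334, 18, -20, 64), (342, 18, -23, 64), (350, 19, -24, 65), (358, 19, -26, 64), (366, 19, -28, 65)]
341 [(318, -9, -25, 38), (326, -100, -65, -63), (334, 18, -19, 68), (350, 18, -23, 68), (358, 17, -26, 67), (366, 19, -27, 69)]
353 [(318, -113, -60, -64), (326, 18, -16, 73), (334, 18, -18, 72), (342, 18, -20, 72), (350, 18, -22, 72), (358, 19, -24, 73), (366, 18, -26, 72)]
365 [(318, 18, -14, 76), (326, 18, -15, 76), (334, 18, -17, 76), (342, 17, -20, 75), (350, 17, -22, 74), (358, 19, -22, 76), (366, 19, -24, 77)]
377 [(318, 19, -13, 80), (326, 19, -14, 80), (334, 18, -16, 79), (342, 18, -18, 79), (350, 19, -20, 79), (358, 18, -22, 78), (366, 19, -23, 79)]
```

send_rows --rows '[{"x": 0, "y": -0.5, "z": 0, "roll": 0, "claw": 0.2}, {"x": 0, "y": -1.0, "z": 0, "roll": 0, "claw": 0.2}, {"x": 0, "y": -1.4, "z": 0, "roll": 0, "claw": 0.2}, {"x": 0, "y": -1.4, "z": 0, "roll": 0, "claw": 0.2}]'

```text
clock: 4.8
eef_pos: [561.7, -180.5, 62.1]
tool_rot: [-3.141, 0.0, 0.063]
force: [0.2, -0.7, 0.3]
width: 68.2
```

send_rows --rows '[{"x": 0, "y": -0.2, "z": 0, "roll": 0, "claw": 0.2}, {"x": 0, "y": -0.4, "z": 0, "roll": 0, "claw": 0.2}, {"x": 0, "y": -0.4, "z": 0, "roll": 0, "claw": 0.2}]'

```text
clock: 5.05
eef_pos: [561.8, -184.2, 62.2]
tool_rot: [-3.141, 0.0, 0.064]
force: [0.0, 0.0, 0.1]
width: 67.7
```

send_rows --rows '[{"x": 0, "y": -0.2, "z": 0, "roll": 0, "claw": 0.2}, {"x": 0, "y": -0.2, "z": 0, "roll": 0, "claw": 0.2}, {"x": 0, "y": -0.2, "z": 0, "roll": 0, "claw": 0.2}]'

```text
clock: 5.3
eef_pos: [561.9, -185.6, 62.3]
tool_rot: [-3.141, 0.0, 0.064]
force: [0.4, 0.2, 0.2]
width: 68.2
```

send_rows --rows '[{"x": 0, "y": -0.1, "z": 0, "roll": 0, "claw": 0.2}, {"x": 0, "y": -0.2, "z": 0, "roll": 0, "claw": 0.2}, {"x": 0, "y": -0.2, "z": 0, "roll": 0, "claw": 0.2}]'

```text
clock: 5.55
eef_pos: [561.9, -186.2, 62.3]
tool_rot: [-3.139, 0.0, 0.065]
force: [-0.9, 5.0, 1.1]
width: 68.0
```

send_rows --rows '[{"x": 0, "y": -0.1, "z": 0, "roll": 0, "claw": 0.2}, {"x": 0, "y": -0.2, "z": 0, "roll": 0, "claw": 0.2}, {"x": 0, "y": -0.2, "z": 0, "roll": 0, "claw": 0.2}]'

```text
clock: 5.8
eef_pos: [562.0, -186.6, 62.2]
tool_rot: [-3.137, 0.001, 0.066]
force: [0.3, 8.7, 1.8]
width: 68.6
```

send_rows --rows '[{"x": 0, "y": -0.1, "z": 0, "roll": 0, "claw": 0.2}, {"x": 0, "y": -0.2, "z": 0, "roll": 0, "claw": 0.2}, {"x": 0, "y": -0.2, "z": 0, "roll": 0, "claw": 0.2}]'

```text
clock: 6.05
eef_pos: [562.0, -186.9, 62.2]
tool_rot: [-3.135, 0.001, 0.067]
force: [-0.6, 10.5, 3.9]
width: 68.2
```

Contacts came only 15.5 mm apart, but the pads should leave about 22 mm. With the upward force, that means the finger linkages touched the cap, not the roller. I'll back off, raise the tool and repeat.

send_rows --rows '[{"x": 0, "y": 0.4, "z": 0, "roll": 0, "claw": 0.2}, {"x": -0.1, "y": 0.8, "z": 0.4, "roll": 0, "claw": 0.2}, {"x": -0.2, "y": 1.2, "z": 1.2, "roll": -0.2, "claw": 0.2}, {"x": -0.2, "y": 1.2, "z": 1.2, "roll": -0.2, "claw": 0.2}]'

```text
clock: 6.38
eef_pos: [560.6, -180.3, 75.9]
tool_rot: [3.14, -0.002, 0.06]
force: [-0.6, 0.1, 0.1]
width: 68.2
```

send_rows --rows '[{"x": 0, "y": 0.3, "z": 0, "roll": 0, "claw": 0.2}, {"x": 0, "y": 0.6, "z": 0, "roll": 0, "claw": 0.2}, {"x": 0, "y": 0.8, "z": 0, "roll": 0, "claw": 0.2}, {"x": 0, "y": 0.8, "z": 0, "roll": 0, "claw": 0.2}]'

```text
clock: 6.72
eef_pos: [559.9, -171.6, 74.2]
tool_rot: [-3.141, 0.0, 0.061]
force: [0.2, 0.4, -0.0]
width: 68.1
```

send_rows --rows '[{"x": 0, "y": 0.1, "z": 0, "roll": 0, "claw": 0.2}, {"x": 0, "y": 0.2, "z": 0, "roll": 0, "claw": 0.2}, {"x": 0, "y": 0.2, "z": 0, "roll": 0, "claw": 0.2}]'

```text
clock: 6.97
eef_pos: [559.8, -170.8, 74.2]
tool_rot: [3.141, 0.0, 0.06]
force: [-0.1, -1.3, 0.7]
width: 68.3
```

send_rows --rows '[{"x": 0, "y": 0.1, "z": 0, "roll": 0, "claw": 0.2}, {"x": 0, "y": 0.2, "z": 0, "roll": 0, "claw": 0.2}, {"x": 0, "y": 0.2, "z": 0, "roll": 0, "claw": 0.2}]'

```text
clock: 7.22
eef_pos: [559.9, -170.2, 74.4]
tool_rot: [3.139, -0.0, 0.059]
force: [-0.2, -5.1, -0.6]
width: 68.2
```

send_rows --rows '[{"x": 0, "y": 0.1, "z": 0, "roll": 0, "claw": 0.2}, {"x": 0, "y": 0.2, "z": 0, "roll": 0, "claw": 0.2}, {"x": 0, "y": 0.2, "z": 0, "roll": 0, "claw": 0.2}]'

```text
clock: 7.47
eef_pos: [559.9, -169.7, 74.5]
tool_rot: [3.137, -0.001, 0.058]
force: [-0.3, -7.1, -0.9]
width: 68.5
```

send_rows --rows '[{"x": 0, "y": 0.1, "z": 0, "roll": 0, "claw": 0.2}, {"x": 0, "y": 0.1, "z": 0, "roll": 0, "claw": 0.2}, {"x": 0, "y": 0.1, "z": 0, "roll": 0, "claw": 0.2}]'

```text
clock: 7.72
eef_pos: [559.9, -169.5, 74.5]
tool_rot: [3.137, -0.001, 0.058]
force: [-0.1, -9.6, -2.2]
width: 68.0
```

send_rows --rows '[{"x": 0, "y": -0.5, "z": 0, "roll": 0, "claw": 0.2}, {"x": 0, "y": -1.0, "z": 0, "roll": 0, "claw": 0.2}, {"x": 0, "y": -1.5, "z": 0, "roll": 0, "claw": 0.2}, {"x": 0, "y": -1.9, "z": 0, "roll": 0, "claw": 0.2}, {"x": 0, "y": -1.9, "z": 0, "roll": 0, "claw": 0.2}]'

```text
clock: 8.13
eef_pos: [559.9, -184.9, 74.3]
tool_rot: [3.141, -0.0, 0.06]
force: [0.4, 0.6, 0.1]
width: 68.2
```

send_rows --rows '[{"x": 0, "y": -0.1, "z": 0, "roll": 0, "claw": 0.2}, {"x": 0, "y": -0.2, "z": 0, "roll": 0, "claw": 0.2}, {"x": 0, "y": -0.2, "z": 0, "roll": 0, "claw": 0.2}]'

```text
clock: 8.38
eef_pos: [560.0, -185.7, 74.3]
tool_rot: [-3.141, -0.0, 0.061]
force: [-0.1, -0.3, 0.3]
width: 68.3
```

send_rows --rows '[{"x": 0, "y": -0.1, "z": 0, "roll": 0, "claw": 0.2}, {"x": 0, "y": -0.2, "z": 0, "roll": 0, "claw": 0.2}, {"x": 0, "y": -0.2, "z": 0, "roll": 0, "claw": 0.2}]'

```text
clock: 8.63
eef_pos: [560.0, -186.4, 74.3]
tool_rot: [-3.139, 0.0, 0.062]
force: [-0.3, 4.9, 0.9]
width: 68.2
```

send_rows --rows '[{"x": 0, "y": -0.1, "z": 0, "roll": 0, "claw": 0.2}, {"x": 0, "y": -0.2, "z": 0, "roll": 0, "claw": 0.2}, {"x": 0, "y": -0.2, "z": 0, "roll": 0, "claw": 0.2}]'

```text
clock: 8.88
eef_pos: [560.1, -186.8, 74.3]
tool_rot: [-3.137, 0.0, 0.062]
force: [-0.8, 7.9, 3.6]
width: 68.3
```

send_rows --rows '[{"x": 0, "y": 0.5, "z": 0, "roll": 0, "claw": 0.2}, {"x": 0, "y": 1.1, "z": 0, "roll": 0, "claw": 0.2}, {"x": 0, "y": 1.1, "z": 3, "roll": 0, "claw": 0.2}, {"x": 0, "y": 1.1, "z": 7, "roll": 0, "claw": 0.2}, {"x": 0, "y": 1.1, "z": 10, "roll": 0, "claw": 0.2}]'

```text
clock: 9.3
eef_pos: [560.1, -180.1, 176.1]
tool_rot: [3.14, -0.0, 0.06]
force: [1.2, -0.4, 0.5]
width: 68.4
```

B is rigid both ways (8 N, under 1 mm of movement). On to A.

send_rows --rows '[{"x": 0.1, "y": 4, "z": 2, "roll": 3, "claw": 0.2}, {"x": 0.3, "y": 8, "z": 4, "roll": 6, "claw": 0.2}, {"x": 0.5, "y": 12, "z": 6, "roll": 9, "claw": 0.2}, {"x": 0.7, "y": 16, "z": 6, "roll": 12, "claw": 0.2}, {"x": 0.8, "y": 20, "z": 6, "roll": 14, "claw": 0.2}]'

```text
clock: 9.72
eef_pos: [569.1, 16.2, 236.3]
tool_rot: [3.139, -0.004, 0.305]
force: [1.1, 0.7, -0.5]
width: 68.3
```

send_rows --rows '[{"x": 0.1, "y": 4, "z": 0, "roll": 0, "claw": 0.2}, {"x": 0.2, "y": 8, "z": 0, "roll": 0, "claw": 0.2}, {"x": 0.4, "y": 12, "z": 0, "roll": 0, "claw": 0.2}, {"x": 0.5, "y": 16, "z": 0, "roll": 0, "claw": 0.2}, {"x": 0.6, "y": 20, "z": 0, "roll": 0, "claw": 0.2}]'

```text
clock: 10.13
eef_pos: [574.0, 216.7, 234.4]
tool_rot: [3.14, -0.001, 0.304]
force: [0.3, 0.1, 0.3]
width: 68.2
```

send_rows --rows '[{"x": 0, "y": 0, "z": 0, "roll": 0, "claw": 0.2}, {"x": 0, "y": 0, "z": 0, "roll": 0, "claw": 0.2}, {"x": 0, "y": 0, "z": 0, "roll": 0, "claw": 0.2}]'

```text
clock: 10.38
eef_pos: [574.0, 214.5, 234.0]
tool_rot: [3.14, 0.0, 0.304]
force: [-0.2, -0.4, -0.2]
width: 68.5
```

```bash
python3 -c "
from h import *
mount(574,227)"
```

```text
tcp [574.  214.5 234. ] yaw 17.45
cap [574.2 230.1] r 12.8 top z 113.4 mean [575.4 230.3 113. ] dot [555.4 287.1  10.9] rect ((574.0557861328125, 230.27084350585938), (79.94837188720703, 150.29977416992188), 17.996625900268555)
dist 59.92280872890097 yaw 18.254175623467155
```

send_rows --rows '[{"x": 0, "y": 0.8, "z": -2, "roll": 0.6, "claw": 0.2}, {"x": 0, "y": 1.5, "z": -4, "roll": 0.6, "claw": 0.2}, {"x": 0, "y": 1.5, "z": -7, "roll": 0.6, "claw": 0.2}, {"x": 0, "y": 1.5, "z": -9, "roll": 0.6, "claw": 0.2}, {"x": 0, "y": 1.5, "z": -9, "roll": 0.6, "claw": 0.2}]'

```text
clock: 10.85
eef_pos: [571.5, 227.0, 140.2]
tool_rot: [3.139, 0.008, 0.312]
force: [-0.8, -0.1, -0.5]
width: 68.3
```

send_rows --rows '[{"x": 0, "y": 0, "z": -2, "roll": 0, "claw": 0.2}, {"x": 0, "y": 0, "z": -4, "roll": 0, "claw": 0.2}, {"x": 0, "y": 0, "z": -6, "roll": 0, "claw": 0.2}, {"x": 0, "y": 0, "z": -7, "roll": 0, "claw": 0.2}, {"x": 0, "y": 0, "z": -7, "roll": 0, "claw": 0.2}]'

```text
clock: 11.27
eef_pos: [573.3, 228.8, 73.1]
tool_rot: [3.14, 0.003, 0.313]
force: [-1.4, 0.1, -0.4]
width: 67.9
```

send_rows --rows '[{"x": -0.06, "y": 0.19, "z": 0, "roll": 0, "claw": 0.2}, {"x": -0.12, "y": 0.38, "z": 0, "roll": 0, "claw": 0.2}, {"x": -0.19, "y": 0.57, "z": 0, "roll": 0, "claw": 0.2}, {"x": -0.19, "y": 0.57, "z": 0, "roll": 0, "claw": 0.2}]'

```text
clock: 11.6
eef_pos: [572.5, 237.4, 75.6]
tool_rot: [-3.141, -0.002, 0.316]
force: [0.3, 0.1, 0.3]
width: 68.5
```

send_rows --rows '[{"x": -0.03, "y": 0.1, "z": 0, "roll": 0, "claw": 0.2}, {"x": -0.06, "y": 0.19, "z": 0, "roll": 0, "claw": 0.2}, {"x": -0.1, "y": 0.3, "z": 0, "roll": 0, "claw": 0.2}, {"x": -0.1, "y": 0.3, "z": 0, "roll": 0, "claw": 0.2}]'

```text
clock: 11.93
eef_pos: [570.8, 239.7, 74.4]
tool_rot: [-3.141, -0.0, 0.315]
force: [0.6, -0.6, -0.2]
width: 68.5
```

send_rows --rows '[{"x": -0.03, "y": 0.1, "z": 0, "roll": 0, "claw": 0.2}, {"x": -0.06, "y": 0.19, "z": 0, "roll": 0, "claw": 0.2}, {"x": -0.06, "y": 0.19, "z": 0, "roll": 0, "claw": 0.2}]'

```text
clock: 12.18
eef_pos: [570.1, 241.6, 74.2]
tool_rot: [-3.141, 0.0, 0.316]
force: [0.3, 0.2, -0.3]
width: 68.0
```

send_rows --rows '[{"x": -0.03, "y": 0.1, "z": 0, "roll": 0, "claw": 0.2}, {"x": -0.06, "y": 0.19, "z": 0, "roll": 0, "claw": 0.2}, {"x": -0.06, "y": 0.19, "z": 0, "roll": 0, "claw": 0.2}]'

```text
clock: 12.43
eef_pos: [569.9, 242.3, 74.2]
tool_rot: [3.14, 0.0, 0.315]
force: [0.8, -2.8, -0.2]
width: 68.0
```

send_rows --rows '[{"x": -0.03, "y": 0.1, "z": 0, "roll": 0, "claw": 0.2}, {"x": -0.06, "y": 0.19, "z": 0, "roll": 0, "claw": 0.2}, {"x": -0.06, "y": 0.19, "z": 0, "roll": 0, "claw": 0.2}]'

```text
clock: 12.68
eef_pos: [569.8, 242.6, 74.1]
tool_rot: [3.139, 0.0, 0.314]
force: [2.1, -5.2, 0.9]
width: 68.6
```

```bash
python3 - <<'E'
from h import *
im,d=ctrl.get_image("wrist")
im2,d=ctrl.get_image("scene")
cv2.imwrite("pics/w4.png",np.hstack([im[100:384,:],cv2.resize(im2[190:300,120:240],(280,284))]))
E
```

```text
(no output)
```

View pics/w4.png

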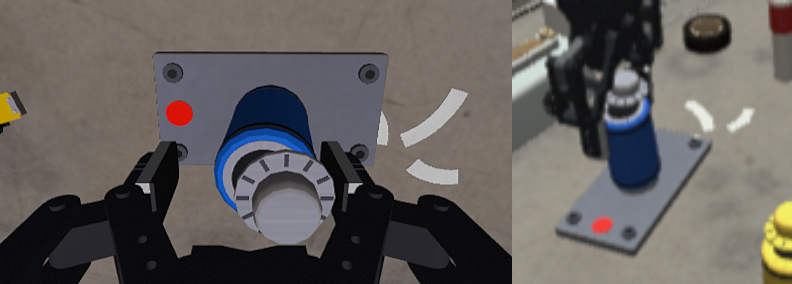

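A's roller leans clearly towards the red dot and the cap stays on the shaft, so A is the loose one. The right pad is close to the cap flange, so I'll measure the lean to see whether it's at the stop.

```bash
cat >> h.py <<'E'
def lean(x,y,yaw):
    c=ctrl.get_calibration("wrist")
    im,d=ctrl.get_image("wrist");K=np.array(c["intrinsics"]);T=np.array(c["T"])
    v,u=np.mgrid[:384,:512];P=(np.stack([(u-K[0,2])/K[0,0]*d,(v-K[1,2])/K[1,1]*d,d,np.ones_like(d)],-1)@T.T)[...,:3]
    a=np.radians(yaw);D=P-[x,y,0];X=D[...,0]*np.cos(a)+D[...,1]*np.sin(a);Y=-D[...,0]*np.sin(a)+D[...,1]*np.cos(a);Z=P[...,2]
    hsv=cv2.cvtColor(im,cv2.COLOR_BGR2HSV);blue=(abs(hsv[...,0].astype(int)-112)<14)&(hsv[...,1]>120)&(np.hypot(X,Y)<45)
    zs,ys=[],[]
    for lo in range(22,84,4):
        m=blue&(Z>lo)&(Z<lo+4)&(X>0)
        if m.sum()>30:
            # circle fit, radius 23
            A=np.c_[2*X[m],2*Y[m],np.ones(m.sum())];s=np.linalg.lstsq(A,X[m]**2+Y[m]**2,rcond=None)[0]
            zs.append(lo+2);ys.append((round(s[1],1),round((np.percentile(Y[m],1)+np.percentile(Y[m],99))/2,1),int(m.sum())))
    print(list(zip(zs,ys)));p=np.polyfit(zs,[q[0] for q in ys],1);p2=np.polyfit(zs,[q[1] for q in ys],1);print("lean fit",p[0].round(3),"mid",p2[0].round(3))
    f=(abs(Z-99)<5)&(np.hypot(X,Y)<22)&(hsv[...,1]<60);print("flange Y",np.percentile(Y[f],[1,99]).round(1))
    for n,sg in(("-",-1),("+",1)):
        m=(im.max(2)<60)&(abs(X)<18)&(sg*Y>15-0)&(sg*Y<60)&(Z>60)
        for lo in range(65,125,8):
            k=m&(Z>=lo)&(Z<lo+8)
            if k.sum()>10:print(n,lo,"inner",(sg*np.percentile(sg*Y[k],2)).round(1),end="; ")
    print()
E
python3 -c "
from h import *
lean(574.1,230.2,18.1)"
```

```text
[(24, (np.float64(0.6), np.float64(0.2), 35)), (28, (np.float64(0.7), np.float64(-0.5), 82)), (32, (np.float64(1.3), np.float64(0.9), 135)), (36, (np.float64(1.7), np.float64(0.9), 136)), (40, (np.float64(2.1), np.float64(1.4), 149)), (44, (np.float64(2.4), np.float64(1.7), 154)), (48, (np.float64(2.9), np.float64(2.1), 165)), (52, (np.float64(3.3), np.float64(2.5), 184)), (56, (np.float64(3.7), np.float64(3.0), 189)), (60, (np.float64(4.1), np.float64(3.2), 214)), (64, (np.float64(4.5), np.float64(3.5), 211)), (68, (np.float64(4.8), np.float64(4.4), 241)), (72, (np.float64(5.2), np.float64(4.2), 251)), (76, (np.float64(5.6), np.float64(4.4), 266)), (80, (np.float64(6.2), np.float64(5.0), 158)), (84, (np.float64(5.8), np.float64(7.3), 524))]
lean fit 0.096 mid 0.103
flange Y [-20.5  18.7]
- 65 inner -15.5; - 73 inner -20.1; - 81 inner -20.1; - 89 inner -20.1; - 97 inner -16.6; - 105 inner -20.1; - 113 inner -20.3; - 121 inner -19.2; + 65 inner 18.6; + 73 inner 20.1; + 81 inner 15.6; + 89 inner 47.7; + 97 inner 15.9; + 105 inner 47.7; + 113 inner 47.6; + 121 inner 45.0;
```

Lean measured at 0.10, so it's at the stop. Now away from the dot.

send_rows --rows '[{"x": 0.15, "y": -0.48, "z": 0, "roll": 0, "claw": 0.2}, {"x": 0.31, "y": -0.95, "z": 0, "roll": 0, "claw": 0.2}, {"x": 0.46, "y": -1.43, "z": 0, "roll": 0, "claw": 0.2}, {"x": 0.6, "y": -1.85, "z": 0, "roll": 0, "claw": 0.2}, {"x": 0.68, "y": -2.1, "z": 0, "roll": 0, "claw": 0.2}]'

```text
clock: 13.25
eef_pos: [576.0, 224.1, 74.4]
tool_rot: [-3.141, -0.0, 0.315]
force: [-1.3, 1.6, 0.4]
width: 67.8
```

send_rows --rows '[{"x": 0.06, "y": -0.19, "z": 0, "roll": 0, "claw": 0.2}, {"x": 0.09, "y": -0.28, "z": 0, "roll": 0, "claw": 0.2}, {"x": 0.12, "y": -0.38, "z": 0, "roll": 0, "claw": 0.2}, {"x": 0.12, "y": -0.38, "z": 0, "roll": 0, "claw": 0.2}]'

```text
clock: 13.58
eef_pos: [577.1, 220.2, 74.2]
tool_rot: [3.142, -0.0, 0.315]
force: [-0.5, -0.3, 0.3]
width: 68.1
```

send_rows --rows '[{"x": 0.03, "y": -0.1, "z": 0, "roll": 0, "claw": 0.2}, {"x": 0.06, "y": -0.19, "z": 0, "roll": 0, "claw": 0.2}, {"x": 0.06, "y": -0.19, "z": 0, "roll": 0, "claw": 0.2}]'

```text
clock: 13.83
eef_pos: [577.7, 218.1, 74.2]
tool_rot: [3.141, 0.0, 0.315]
force: [-0.9, 0.7, 0.8]
width: 68.2
```

send_rows --rows '[{"x": 0.03, "y": -0.1, "z": 0, "roll": 0, "claw": 0.2}, {"x": 0.06, "y": -0.19, "z": 0, "roll": 0, "claw": 0.2}, {"x": 0.06, "y": -0.19, "z": 0, "roll": 0, "claw": 0.2}]'

```text
clock: 14.08
eef_pos: [578.2, 216.5, 74.2]
tool_rot: [-3.141, 0.0, 0.315]
force: [0.4, 0.4, 0.4]
width: 68.3
```

send_rows --rows '[{"x": 0.03, "y": -0.1, "z": 0, "roll": 0, "claw": 0.2}, {"x": 0.06, "y": -0.19, "z": 0, "roll": 0, "claw": 0.2}, {"x": 0.06, "y": -0.19, "z": 0, "roll": 0, "claw": 0.2}]'

```text
clock: 14.33
eef_pos: [578.4, 216.2, 74.2]
tool_rot: [-3.14, -0.0, 0.316]
force: [-1.0, 5.0, -0.1]
width: 68.6
```

```bash
python3 -c "
from h import *
lean(574.1,230.2,18.1)" | grep -a lean
```

```text
lean fit -0.083 mid -0.021
```

send_rows --rows '[{"x": 0.03, "y": -0.1, "z": 0, "roll": 0, "claw": 0.2}, {"x": 0.06, "y": -0.19, "z": 0, "roll": 0, "claw": 0.2}, {"x": 0.06, "y": -0.19, "z": 0, "roll": 0, "claw": 0.2}]'

```text
clock: 14.63
eef_pos: [578.5, 216.0, 74.2]
tool_rot: [-3.138, -0.0, 0.317]
force: [-2.5, 7.7, -0.2]
width: 68.6
```

```bash
python3 -c "
from h import *
lean(574.1,230.2,18.1)" | head -2
```

```text
[(24, (np.float64(-0.9), np.float64(-3.9), 41)), (28, (np.float64(-0.8), np.float64(-1.6), 81)), (32, (np.float64(-1.5), np.float64(-1.7), 126)), (36, (np.float64(-1.8), np.float64(-1.6), 135)), (40, (np.float64(-2.2), np.float64(-1.9), 149)), (44, (np.float64(-2.7), np.float64(-2.3), 159)), (48, (np.float64(-3.1), np.float64(-3.0), 166)), (52, (np.float64(-3.5), np.float64(-3.3), 184)), (56, (np.float64(-3.9), np.float64(-3.7), 197)), (60, (np.float64(-4.3), np.float64(-4.0), 212)), (64, (np.float64(-4.7), np.float64(-4.5), 215)), (68, (np.float64(-5.1), np.float64(-4.8), 237)), (72, (np.float64(-5.5), np.float64(-5.2), 261)), (76, (np.float64(-5.9), np.float64(-4.4), 263)), (80, (np.float64(-4.7), np.float64(0.9), 172)), (84, (np.float64(-4.9), np.float64(-8.0), 520))]
lean fit -0.083 mid -0.046
```

At the −0.10 stop (slope of the axis −0.10), so A is loose. I back off, rise, close the fingers and press its cap.

send_rows --rows '[{"x": -0.3, "y": 0.9, "z": 0, "roll": 0, "claw": 0.2}, {"x": -0.57, "y": 1.8, "z": 0, "roll": 0, "claw": 0.2}, {"x": -0.57, "y": 1.8, "z": 3, "roll": 0, "claw": 0.2}, {"x": -0.57, "y": 1.8, "z": 7, "roll": 0, "claw": 0.2}, {"x": -0.57, "y": 1.8, "z": 10, "roll": 0, "claw": 0.2}]'

```text
clock: 15.1
eef_pos: [574.1, 230.3, 176.0]
tool_rot: [3.14, -0.0, 0.315]
force: [0.5, 0.4, 0.3]
width: 67.9
```

send_rows --rows '[{"x": 0, "y": 0, "z": 0, "roll": 0, "claw": 1}, {"x": 0, "y": 0, "z": 0, "roll": 0, "claw": 1}, {"x": 0, "y": 0, "z": 0, "roll": 0, "claw": 1}, {"x": 0, "y": 0, "z": 0, "roll": 0, "claw": 1}, {"x": 0, "y": 0, "z": 0, "roll": 0, "claw": 1}]'

```text
clock: 15.52
eef_pos: [572.8, 230.1, 172.6]
tool_rot: [3.141, 0.003, 0.315]
force: [0.3, 0.1, 1.2]
width: 7.6
```

send_rows --rows '[{"x": 0, "y": 0, "z": -1, "roll": 0, "claw": 1}, {"x": 0, "y": 0, "z": -2, "roll": 0, "claw": 1}, {"x": 0, "y": 0, "z": -3, "roll": 0, "claw": 1}, {"x": 0, "y": 0, "z": -3.5, "roll": 0, "claw": 1}, {"x": 0, "y": 0, "z": -3.5, "roll": 0, "claw": 1}]'

```text
clock: 15.93
eef_pos: [572.4, 230.1, 136.9]
tool_rot: [3.141, 0.004, 0.315]
force: [-1.2, 0.1, 0.8]
width: 0.0
```

```bash
python3 - <<'E'
from h import *
im,d,P=mount(574.1,230.2)
lean(574.1,230.2,18.1)
cv2.imwrite("pics/w5.png",im)
E
```

```text
tcp [572.4 230.1 136.9] yaw 18.06
cap [574.4 230.4] r 12.9 top z 113.0 mean [579.8 231.7 112.4] dot [555.6 287.1  10.9] rect ((574.1692504882812, 230.135986328125), (79.91179656982422, 150.0804901123047), 17.646575927734375)
dist 59.769251141383954 yaw 18.37849301240387
[(28, (np.float64(-0.2), np.float64(-0.9), 32)), (32, (np.float64(-0.2), np.float64(-0.1), 51)), (36, (np.float64(-0.3), np.float64(-0.1), 55)), (40, (np.float64(-0.2), np.float64(-0.3), 67)), (44, (np.float64(-0.3), np.float64(-0.3), 60)), (48, (np.float64(-0.3), np.float64(-0.2), 61)), (52, (np.float64(-0.3), np.float64(-0.3), 68)), (56, (np.float64(-0.3), np.float64(0.2), 72)), (60, (np.float64(-0.4), np.float64(-1.0), 73)), (64, (np.float64(-0.5), np.float64(-0.1), 86)), (68, (np.float64(-0.5), np.float64(-0.7), 86)), (72, (np.float64(-0.6), np.float64(-0.2), 87)), (76, (np.float64(-0.6), np.float64(-0.1), 82)), (80, (np.float64(-0.7), np.float64(-0.7), 57)), (84, (np.float64(-0.5), np.float64(-1.2), 73))]
lean fit -0.008 mid -0.006
flange Y [-18.9  18.6]
- 65 inner -15.1; - 73 inner -15.2; - 81 inner -15.2; + 65 inner 15.4; + 81 inner 15.1;
```

View pics/w5.png

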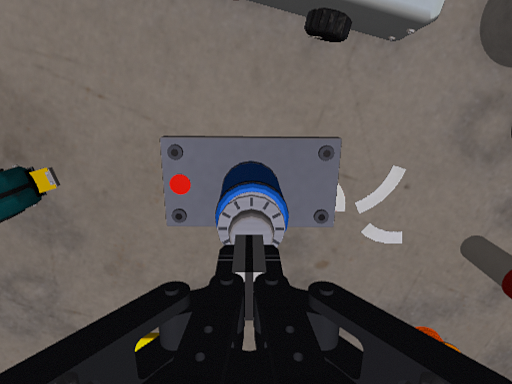

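The closed fingertips are over the cap, at (250,238) in the picture. The roller is now nearly upright (−0.008). Pressing down.

send_rows --rows '[{"x": 0.2, "y": 0, "z": -0.4, "roll": 0, "claw": 1}, {"x": 0.2, "y": 0, "z": -0.8, "roll": 0, "claw": 1}, {"x": 0.2, "y": 0, "z": -1.1, "roll": 0, "claw": 1}, {"x": 0.2, "y": 0, "z": -1.3, "roll": 0, "claw": 1}, {"x": 0.2, "y": 0, "z": -1.5, "roll": 0, "claw": 1}]'

```text
clock: 16.45
eef_pos: [575.7, 230.7, 124.2]
tool_rot: [3.142, 0.0, 0.315]
force: [-3.3, -0.3, 10.0]
width: -0.1
```

send_rows --rows '[{"x": 0, "y": 0, "z": -0.2, "roll": 0, "claw": 1}, {"x": 0, "y": 0, "z": -0.4, "roll": 0, "claw": 1}, {"x": 0, "y": 0, "z": -0.6, "roll": 0, "claw": 1}, {"x": 0, "y": 0, "z": -0.6, "roll": 0, "claw": 1}]'

```text
clock: 16.78
eef_pos: [575.7, 230.6, 119.3]
tool_rot: [-3.142, -0.0, 0.315]
force: [-1.8, -0.6, 7.4]
width: -0.2
```

send_rows --rows '[{"x": 0, "y": 0, "z": -0.2, "roll": 0, "claw": 1}, {"x": 0, "y": 0, "z": -0.4, "roll": 0, "claw": 1}, {"x": 0, "y": 0, "z": -0.4, "roll": 0, "claw": 1}]'

```text
clock: 17.03
eef_pos: [575.7, 230.6, 115.4]
tool_rot: [-3.142, -0.0, 0.315]
force: [-1.5, -0.9, 8.8]
width: -0.1
```

send_rows --rows '[{"x": 0, "y": 0, "z": -0.2, "roll": 0, "claw": 1}, {"x": 0, "y": 0, "z": -0.3, "roll": 0, "claw": 1}, {"x": 0, "y": 0, "z": -0.3, "roll": 0, "claw": 1}]'

```text
clock: 17.28
eef_pos: [575.8, 230.7, 115.0]
tool_rot: [-3.141, -0.001, 0.315]
force: [-7.1, -2.6, 25.6]
width: 0.1
```

send_rows --rows '[{"x": 0, "y": 0, "z": -0.2, "roll": 0, "claw": 1}, {"x": 0, "y": 0, "z": -0.3, "roll": 0, "claw": 1}, {"x": 0, "y": 0, "z": -0.3, "roll": 0, "claw": 1}]'

```text
clock: 17.53
eef_pos: [575.9, 230.7, 114.8]
tool_rot: [-3.141, -0.002, 0.315]
force: [-12.4, -5.1, 44.2]
width: -0.2
```

The cap has hit its hard stop (z 114.8, force rising with no further travel). Lifting off and checking.

send_rows --rows '[{"x": 0, "y": 0, "z": 1, "roll": 0, "claw": 1}, {"x": 0, "y": 0, "z": 4, "roll": 0, "claw": 1}, {"x": 0, "y": 0, "z": 8, "roll": 0, "claw": 1}, {"x": -1, "y": 0, "z": 12, "roll": 0, "claw": 0.8}, {"x": -3, "y": 0, "z": 14, "roll": 0, "claw": 0.6}]'

```text
clock: 17.95
eef_pos: [549.5, 231.0, 253.0]
tool_rot: [-3.141, -0.009, 0.313]
force: [0.9, 0.2, 1.0]
width: 23.6
```

send_rows --rows '[{"x": -3, "y": -3, "z": 0, "roll": 0, "claw": 0.6}, {"x": -3, "y": -3, "z": 0, "roll": 0, "claw": 0.6}, {"x": -3, "y": -3, "z": 0, "roll": 0, "claw": 0.6}]'

```text
clock: 18.2
eef_pos: [513.8, 198.5, 248.6]
tool_rot: [3.141, 0.002, 0.314]
force: [0.9, 0.9, 0.0]
width: 34.0
```

```bash
python3 - <<'E'
from h import *
im,d,P=mount(574.1,230.2,104)
lean(574.1,230.2,18.1)
cv2.imwrite("pics/w6.png",im)
t,d=ctrl.get_image("top");mount(557.5,-179,cam="top")
a=cv2.imread("pics/t.png");df=cv2.absdiff(a,t).max(2)
cv2.imwrite("pics/t2.png",t)
for q in("glue_stick","spool","black_tape"):
    for r in ctrl.place_of("top",q)[:1]:print(q,np.round(r["uv"]),at_z("top",r["uv"],0).round())
print([ (st[:5]).tolist() for st in cv2.connectedComponentsWithStats((df>50).astype(np.uint8))[2][1:] if st[4]>15])
E
```

```text
tcp [513.8 198.5 248.6] yaw 17.97
cap [574.1 230.2] r 12.6 top z 103.8 mean [574.2 230.  103.6] dot [555.4 287.2  11. ] rect ((573.9668579101562, 230.25616455078125), (79.9857177734375, 150.138427734375), 18.062076568603516)
dist 59.993222515268904 yaw 18.133585159661735
[]Traceback (most recent call last):
  File "<stdin>", line 3, in <module>
  File "h.py", line 42, in lean
    print(list(zip(zs,ys)));p=np.polyfit(zs,[q[0] for q in ys],1);p2=np.polyfit(zs,[q[1] for q in ys],1);print("lean fit",p[0].round(3),"mid",p2[0].round(3))
                              ~~~~~~~~~~^^^^^^^^^^^^^^^^^^^^^^^^^
    raise TypeError("expected non-empty vector for x")
TypeError: expected non-empty vector for x
```

```bash
python3 - <<'E'
from h import *
t,d=ctrl.get_image("top")
for n,(u,v) in dict(A=(166,170),B=(327,176)).items():
    w=d[v-10:v+10,u-10:u+10];i=np.unravel_index(np.where(w>0,w,9e9).argmin(),w.shape);print(n,world("top",(u-10+i[1],v-10+i[0]),w[i]).round(1))
for q in("glue_stick","spool","black_tape"):
    for r in ctrl.place_of("top",q)[:1]:print(q,np.round(r["uv"]),at_z("top",r["uv"],0).round())
s,_=ctrl.get_image("scene");cv2.imwrite("pics/end.png",np.vstack([s[140:300,80:400],t[90:250,80:400]]))
mount(557.5,-179,cam="top")
E
```

```text
A [513.8 163.5 482.3]
B [ 562.6 -184.2  119.6]
glue_stick [257. 174.] [578.   1.   0.]
spool [257. 220.] [453.   1.   0.]
black_tape [252. 132.] [697.  13.   0.]
tcp [516.3 201.2 247.8] yaw 18.08
cap [ 557.7 -179.7] r 12.7 top z 113.7 mean [ 557.4 -179.   113.8] dot [ 554.9 -119.9   10.5] rect ((557.3018798828125, -180.12596130371094), (81.67505645751953, 150.5213623046875), 3.2509875297546387)
dist 59.8332211997815 yaw 2.630021118744116
```

View pics/end.png

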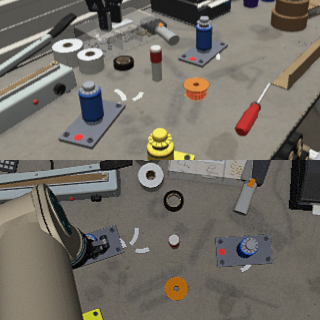

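A's cap is home (top at 103.8 mm) and its roller is upright. B's cap is unchanged at 113.7 mm and the bystanders are in place. Handing in.

```bash
python3 -c "
from cell import ctrl
s=ctrl.read_state();print(s['clock'],s['force']);print(ctrl.finish_job())"
```

```text
18.6 [-0.21516811  0.0694448  -0.41705562]
the job is handed in; nothing more can be done
None
```

The loose roller was the one at about (574, 230) mm. I pressed its cap fully home and handed the job in at 18.6 s.

- **Rocking:** I rocked each roller towards the red dot first, then away.
    - **Sound roller, about (559, −178):** it stayed rigid at 8–10 N each way.
    - **Loose roller:** it tipped with almost no force to stops measured at about +0.10 and −0.10.
- **Pressing:** The cap slid down at about 7–10 N and then hit a hard stop. The force there rose to 44 N at the fingertips. The top of the cap now measures 103.8 mm, against 104 mm when home.
- **Final checks:** The sound roller's cap is still at 113.7 mm. In the last pictures the glue stick, spool and tape are where they were, within the accuracy of the measurement. The gripper ended clear of everything.

- **Contact on the sound roller:** The first contacts came earlier than the pad spacing predicted and with some upward force. I suspected the fingers had touched the cap, so I repeated the test 12 mm higher. Contact came at the same place both ways, but some upward force (3.6 N) came back on the push away from the dot. I can't rule out light contact with that cap.
- **Roller moved before pressing:** Lifting away nudged the loose roller back to nearly upright before I pressed its cap.
- **Failed check:** The final lean measurement gave no data from that viewpoint. That the roller is upright rests on the cap's position and the scene picture.

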